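# Draw the sprung-catch bolt of the gem stock box

## Task

Unbolt the green stock box: press its red safety catch right down with one fingertip, and while you keep the catch down push the black tab of the bolt with the other fingertip until the bolt is fully drawn out of its keeper. Only then let the catch spring back up, so that it locks the bolt open, and take the hand away. Pinch and lift nothing, do not let the catch up part-way, and leave the steel bar, the polishing bar and the loupe where they are.

Things in the scene. Friction and masses are not known exactly. Their poses are not given: they have to be found in the camera images.
- stock_box: Green steel box fixed to the bench, 170 (x) x 250 (y) x 52 mm (lid top). Origin: centre of its underside, on the bench. x points away from the robot at zero yaw; +y is the way the bolt is drawn. On the lid, parallel to y: red catch pad at x = -40 mm, steel bolt at x = +20 mm, its bar 75 mm above the bench, under straps 80 mm above the bench at y = -100 (keeper), -66, +58 mm.
- catch_pad (a point): Centre of the top of the red safety-catch pad, 28 (box x) x 100 (box y) x 10 mm, flat, ribbed; top 98 mm above the bench when up, 90 mm when fully down. At box x = -40, y = 0 mm. It goes straight down wherever it is pressed, and a fingertip may slide along it: fingers set across the bolt, 60 mm apart, can press it and push the tab and move along y as one. Axes as the box.
- bolt_tab (a point): Middle of the black tab that stands up from the bolt, 100 mm above the bench; moves with the bolt. Tab: 26 mm wide (box x), 8 mm thick (box y, 4 mm either side of this point), from 75 to 117 mm above the bench. At box x = +20 mm, y = -5 mm when bolted, +35 mm when drawn. Push the face on the box's -y side. Axes as the box.
- safety_catch (a joint): Travel of the red catch, m: 0 = up (sprung), 0.008 = fully down on its stop; 2.4 N to start, 5.6 N at the bottom. Its tooth sits 5 mm deep in a notch under the bolt: the bolt moves only while the catch is more than 0.005 down. Let go, it rises into any notch it meets: notches at bolt 0, 0.020 (half-way) and 0.040; between them it stays at about 0.005.
- lock_bolt (a joint): Travel of the bolt along the box's +y, m: 0 = bolted (start), 0.040 = fully drawn, on its end stop. Rubs with about 2.5 N and stays where it is left; with the catch up it has only about 2 mm of play.
- steel_bar: Loose bright steel bar 19 x 62 (y) x 13 mm lying on the box lid beyond the bolt; origin at the centre of its underside. Leave alone.
- polish_bar: Loose bar of polishing compound in a paper sleeve, 34 x 96 (y) x 32 mm, on the bench beside the box's +y end; origin at the centre of its underside. Leave alone.
- loupe: Loose folding loupe, 66 (x) x 40 x 12 mm, black cover, on the bench beside the box's -y end; origin at the centre of its underside. Leave alone.

How it is judged:
By the outcome, as a careful person would: the job done as asked, in the order asked, and still so for the second after the job is handed in, with the robot touching nothing.
It also fails if it takes over 38 s, if anything falls off the work surface, if the arm or the gripper's body presses on something with over 40 N, if the wrist force passes 120 N, or if a joint passes its speed limit or range.

## Robot

A 6-joint arm with a two-finger parallel gripper is mounted at the origin on a cart in front of the work surface, level with it; the furniture and walls round the work are solid. World frame = base frame: x ahead of the robot, y to its left, z up, the work surface at z = 0. Lengths are in mm, angles in rad, forces in N, time in s.
With the tool pointing down it reaches from about 350 to 975 mm from the base axis. Payload 7.1 kg.
Tool frame: the origin (TCP) lies on the mounting face of the last link; the fingertips stand 182 mm ahead of it and the grasp point (between the pads) lies 163 mm ahead of it; z points along the fingers, y is the direction in which the jaws open and shut (so a half turn about z gives the same grasp; the last joint's range is limited). The gripper opens to 88 mm and grips with 3 to 60 N. Pads are 20 mm wide; open, the fingers measure 115 mm over their backs; the gripper's body (75 mm by 178 mm) begins 61 mm behind the grasp point.
Start: joints at [-0.019, 0.423, 1.63, -0, 1.089, -0.019], TCP at [624.985, 0.026, 404.675] pointing down, gripper open.
Joint ranges: [-3, 3], [-0.9, 2.11], [0.09, 2.58], [-1.31, 4.45], [0.11, 2.69], [-2.54, 2.54]. Speed limits (rad/s): [2.39, 2.39, 3.01, 3.14, 3.14, 3.14].

## Interface

Orientations are given as a rotation vector (axis times angle).
In Python, from workcell import ctrl, optics, nets gives the robot as it stands.
- The arm moves only by the tool send_rows, never from a script. Its argument "rows" is a list of rows, each an object with "offset": the shift along the tool's x, y, z in m, a list of three; "twist": the turn, a rotation vector about the tool's x, y, z in degrees, a list of three. A call has exactly 5 rows; each row shifts and turns the pose as measured when the row begins, along the tool's axes as they then stand; what a row does not reach is not made up. A row lasts 1/12 s, in which the tool goes at most 41.7 mm and 7.16 degrees, less where a joint would pass 70% of its speed; a pose out of reach is approached as far as the arm can. A call is refused whole if a number of a shift passes 0.0417 or a number of a turn 7.16, either way. A call with a gripper value outside its range is refused whole. "gripper" is the finger opening in m, from 0 to 0.0878, set as the call begins (left out, the last holds). The fingers move at their own pace and stop on an object; the grip force is fixed at half the most. Time passes only in rows, so rows that do not move let the fingers close, or fill a call up. It gives the time, the measured TCP pose, the force and the opening at its end, in the units of the state.
- ctrl.get_obs(): the state, without advancing time (a new reading comes with each control period).
- optics.get_image(name): name is "scene" or "side" or "wrist"; returns (picture, depth): 400x640x3 uint8, blue, green, red; 400x640 float32, mm along the optical axis (not along the pixel's ray), 0 where there is no reading.
- optics.camera_info(name): a dict with "K" (3x3 intrinsics, pixels), "pose" (4x4, takes a point from camera to world coordinates). Camera axes: x right, y down, z forward; pixel columns grow to the right and rows downward; lengths in mm; the calibration is good to about 2 mm. The wrist camera is an equidistant fisheye: a pixel r from the principal point sees the ray r / f radians off the axis. A picture is of the moment at which its call begins: read the wrist's pose just before it. camera_info takes no time and is no camera call; for the wrist camera it gives the pose at the moment of the call.
- ctrl.close_job(): hands the job in, once; it reports no verdict.
Trained networks look in the newest picture that a camera, given by its name, has taken for a name from the list of things; names that differ only in an ending like _2 or _b are one class to them, and where a whole thing is asked for, a point or a joint stands for the part that bears it (a point fixed in the world has none). Each returns a list of dicts, best first, with "conf" (0 to 1); they miss things now and then, are a little off and sometimes report something else, mostly with a low value. They report only what shows in the picture. A call takes as long as a camera call.
- nets.spot_in(camera, label): "extent" ([left, top, right, bottom] in pixels, round what is visible of it).
- nets.spot_point(camera, label): "position" ([column, row] in pixels: a listed point, or the origin of a listed thing).
The state is a dict: "t": time; "qpos": joint angles; "qvel": joint speeds; "joint_torque": joint torques, N m; "ee_pos": TCP position; "orientation": TCP orientation; "ft_force": force on the tool from outside, world axes, zero at the start; "moment": the same for the moment, N m; "width": finger opening in mm.
Only numpy, scipy, OpenCV 4.12 (cv2) and the standard library are available. Lean on these libraries where they do the work, as an engineer would, in place of code of your own. Each camera call takes 0.05 s, during which the arm holds its last target. There are 200 camera calls.

## Working session

There is one attempt and no reset: what is moved stays moved. The work goes in short steps, Python scripts to look and compute and a tool call to move; the robot and the scene stay as the last step left them, time stands still between calls to the robot, and variables do not carry over. Pictures are saved under pics/ and viewed, about 8 in all and at most 12, crops included, and the job is handed in when it is done.

Besides the shell and the picture viewer there is one more tool, called as name(argument=value, ...) on one line, values as JSON. send_rows: Moves the arm, as the interface text tells. Its arguments: {"type":"object","properties":{"rows":{"type":"array"},"gripper":{"type":"number"}},"required":["rows"]}

```bash
mkdir -p pics
cat > h.py <<'E'
import numpy as np, cv2
from workcell import ctrl, optics, nets
from scipy.spatial.transform import Rotation as R
def px2w(cam,uv,depth=None,z=None,info=None):
    i=info or optics.camera_info(cam); K=np.array(i["K"]); T=np.array(i["pose"])
    d=np.array([(uv[0]-K[0,2])/K[0,0],(uv[1]-K[1,2])/K[1,1],1.])
    if cam=="wrist":
        r=np.hypot(d[0],d[1]); d=np.array([*(d[:2]/max(r,1e-9)*np.tan(r)),1.])
    w=T[:3,:3]@d
    s=depth if depth is not None else (z-T[2,3])/w[2]
    return T[:3,3]+s*w
E
python3 - <<'E'
from h import *
o=ctrl.get_obs(); print({k:np.round(o[k],3) for k in ("t","ee_pos","orientation","ft_force","width")})
for c in ("scene","side","wrist"):
    info=optics.camera_info(c); im,d=optics.get_image(c); cv2.imwrite(f"pics/{c}0.png",im)
    print(c,np.round(info["K"],1).tolist(),np.round(info["pose"],3).tolist())
    for n,z in (("stock_box",0),("catch_pad",98),("bolt_tab",100),("steel_bar",52),("polish_bar",0),("loupe",0)):
        for p in nets.spot_point(c,n)[:1]: print(c,n,round(p["conf"],2),np.round(p["position"],1),np.round(px2w(c,p["position"],z=z,info=info),1))
E
python3 -c "
import cv2,numpy as np
a=[cv2.imread(f'pics/{c}0.png') for c in ('scene','wrist')]
cv2.imwrite('pics/both.png',cv2.resize(np.vstack(a),(480,600)))"
```

```text
{'t': np.float64(0.0), 'ee_pos': array([6.24714e+02, 1.70000e-02, 4.03900e+02]), 'orientation': array([-2.221e+00, -2.221e+00,  2.000e-03]), 'ft_force': array([-0.876, -0.626,  0.527]), 'width': np.float64(87.855)}
scene [[436.8, 0.0, 324.9], [0.0, 436.8, 204.1], [0.0, 0.0, 1.0]] [[-0.755, -0.37, 0.541, 29.002], [-0.656, 0.428, -0.622, 684.308], [-0.001, -0.825, -0.566, 659.59], [0.0, 0.0, 0.0, 1.0]]
scene stock_box 0.63 [312.  244.3] [573.7 104.8   0. ]
scene catch_pad 0.72 [334.7 213.7] [525.8  80.5  98. ]
scene bolt_tab 0.63 [307.5 206.3] [588.6 100.8 100. ]
scene steel_bar 0.51 [280.8 235. ] [605.2 172.1  52. ]
scene polish_bar 0.65 [281.3 297.5] [507.1 270.5   0. ]
scene loupe 0.6 [337.6 199.7] [648.2 -79.9   0. ]
side [[439.9, 0.0, 318.3], [0.0, 439.9, 199.0], [0.0, 0.0, 1.0]] [[0.896, -0.181, 0.407, 219.278], [-0.445, -0.352, 0.824, -648.643], [-0.006, -0.918, -0.395, 418.274], [0.0, 0.0, 0.0, 1.0]]
side stock_box 0.88 [305.3 224.8] [563.4 111.4   0. ]
side catch_pad 0.85 [293.1 186.3] [532.5  97.9  98. ]
side bolt_tab 0.84 [318.2 181.5] [586.   94.2 100. ]
side steel_bar 0.53 [315.3 185.7] [623.7 185.5  52. ]
side polish_bar 0.72 [255.7 202.7] [507.8 270.2   0. ]
side loupe 0.72 [383.1 251.1] [647.5 -55.3   0. ]
wrist [[309.7, 0.0, 324.3], [0.0, 309.7, 197.6], [0.0, 0.0, 1.0]] [[1.0, 0.001, -0.001, 624.767], [0.001, -0.971, -0.241, 64.749], [-0.001, 0.241, -0.971, 384.783], [0.0, 0.0, 0.0, 1.0]]
wrist stock_box 0.91 [276.2  93.8] [565.  101.2   0. ]
wrist catch_pad 0.82 [222.3 104.2] [527.8  84.6  98. ]
wrist bolt_tab 0.58 [283.1  83.6] [586.9 101.1 100. ]
wrist steel_bar 0.83 [310.4  22.4] [609.4 176.   52. ]
wrist loupe 0.61 [340.4 226.4] [645.6 -69.8   0. ]
```

View pics/scene0.png

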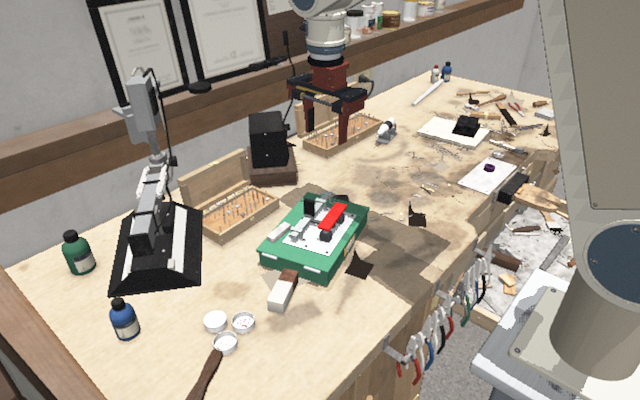

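View pics/wrist0.png

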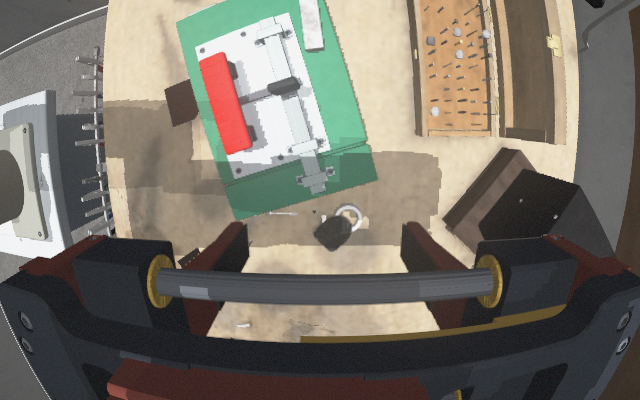

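The scene view shows the green box around (315,235). The wrist view shows the red pad at (225,103) and the black tab at (285,86), with the bolt running up and to the left. I'll get the yaw and positions from the depth image.

```bash
cat >> h.py <<'E'
def cloud(cam):
    i=optics.camera_info(cam); K=np.array(i["K"]); T=np.array(i["pose"]); im,d=optics.get_image(cam)
    v,u=np.mgrid[:400,:640]; x=(u-K[0,2])/K[0,0]; y=(v-K[1,2])/K[1,1]
    if cam=="wrist":
        r=np.hypot(x,y)+1e-9; s=np.tan(np.minimum(r,1.5))/r; x,y=x*s,y*s
    P=np.stack([x*d,y*d,d],-1)@T[:3,:3].T+T[:3,3]; P[d==0]=np.nan
    return im,P
def measure(cam):
    im,P=cloud(cam); b,g,r=[im[...,k].astype(int) for k in range(3)]
    z=P[...,2]
    m=(r>150)&(g<90)&(b<90)&(z>80)&(z<112)
    q=P[m]; print(cam,"red n",m.sum(),"z med",np.median(q[:,2]).round(1))
    q=q[abs(q[:,2]-np.median(q[:,2]))<4]
    c,s,a=cv2.minAreaRect(q[:,:2].astype(np.float32)); 
    e=np.linalg.eigh(np.cov(q[:,:2].T))[1][:,1]; e*=np.sign(e[1]); yaw=np.arctan2(-e[0],e[1])
    print(" rect c",np.round(c,1),"size",np.round(s,1),"ang",round(a,1),"pca yaw",np.degrees(yaw).round(1))
    c=np.array(c); Rb=np.array([[np.cos(yaw),-np.sin(yaw)],[np.sin(yaw),np.cos(yaw)]])
    Q=(P[...,:2]-c)@Rb+[-40,0]     # box coordinates relative to the pad
    t=(abs(Q[...,0]-20)<22)&(abs(Q[...,1])<70)&(z>103)&(z<125)&(im.max(-1)<110)
    if t.sum()>5:
        k=Q[t]; print(" tab n",t.sum(),"box x",np.percentile(k[:,0],[3,50,97]).round(1),"y",np.percentile(k[:,1],[3,50,97]).round(1),"ztop",np.nanpercentile(z[t],95).round(1))
    return c,yaw,Rb
E
python3 - <<'E'
from h import *
for c in ("wrist","side","scene"): measure(c)
E
```

```text
wrist red n 870 z med 97.8
 rect c [529.2  86.4] size [27.2 97.9] ang 16.8 pca yaw 15.1
 tab n 180 box x [ 8.  21.6 32.1] y [-7.3 -5.9 -0.1] ztop 117.6
side red n 347 z med 96.7
 rect c [528.   84.5] size [29.6 97.3] ang 17.1 pca yaw 17.3
 tab n 68 box x [ 8.1 17.  30.1] y [-9.3 -7.3 -2.5] ztop 116.3
scene red n 355 z med 98.3
 rect c [527.4  87.6] size [ 28.  103.9] ang 16.6 pca yaw 16.9
 tab n 72 box x [ 7.5 18.4 29.7] y [-7.4 -2.7  0.4] ztop 117.8
```

send_rows(rows=[{"offset": [0, 0, 0.015], "twist": [0, 0, -5.6]}, {"offset": [0, 0, 0.015], "twist": [0, 0, -5.6]}, {"offset": [0, 0, 0.015], "twist": [0, 0, -5.6]}, {"offset": [0.02, -0.01, 0.01], "twist": [0, 0, 0]}, {"offset": [0.02, -0.01, 0.01], "twist": [0, 0, 0]}], gripper=0.047)

```text
t: 1.62
ee_pos: [597.0, 30.5, 340.8]
orientation: [1.853, 2.526, 0.009]
ft_force: [-0.4, -0.0, 0.9]
width: 57.5
```

```bash
cat >> h.py <<'E'
YAW=np.radians(16.8); C=np.array([528.3,86.3])
def where(C=C,YAW=YAW):
    o=ctrl.get_obs(); A=R.from_rotvec(o["orientation"]).as_matrix(); p=np.array(o["ee_pos"])
    Rb=np.array([[np.cos(YAW),-np.sin(YAW)],[np.sin(YAW),np.cos(YAW)]])
    tip=p+182*A[:,2]; b=(tip[:2]-C)@Rb+[-40,0]
    print("t",round(o["t"],2),"tip box xy",b.round(1),"z",tip[2].round(1),"tool yaw",np.degrees(np.arctan2(A[1,1],A[0,1])).round(2),"tilt",np.round(A[:2,2],4),"F",np.round(o["ft_force"],1),"w",np.round(o["width"],1))
E
python3 -c "
from h import *
where()"
```

```text
t 1.62 tip box xy [ 11.4 -73.9] z 158.8 tool yaw 17.48 tilt [ 0.0105 -0.0008] F [-0.4 -0.   0.9] w 57.5
```

send_rows(rows=[{"offset": [0.015, -0.007, 0.006], "twist": [0, 0, 0.6]}, {"offset": [0.015, -0.007, 0.006], "twist": [0, 0, 0]}, {"offset": [0.015, -0.007, 0.006], "twist": [0, 0, 0]}, {"offset": [0, 0, 0], "twist": [0, 0, 0]}, {"offset": [0, 0, 0], "twist": [0, 0, 0]}])

```text
t: 2.03
ee_pos: [559.2, 70.6, 318.8]
orientation: [1.867, 2.522, 0.003]
ft_force: [-0.2, -0.5, 0.0]
width: 47.3
```

Run:
```python
from h import *
where()
im,_=optics.get_image("wrist"); cv2.imwrite("pics/w1.png",im)
im,_=optics.get_image("side"); cv2.imwrite("pics/s1.png",cv2.resize(im[110:270,210:420],None,fx=3.5,fy=3.5,interpolation=cv2.INTER_CUBIC))
for c in ("wrist","side","scene"): 
    try: measure(c)
    except Exception as e: print(c,e)
```

```text
t 2.03 tip box xy [-14.3 -24.4] z 136.8 tool yaw 16.96 tilt [ 0.0043 -0.0009] F [-0.2 -0.5  0. ] w 47.3
wrist red n 4308 z med 98.1
 rect c [528.7  87.4] size [27.2 97.5] ang 17.4 pca yaw 20.3
 tab n 683 box x [ 6.4 18.2 30.5] y [-12.8  -7.8  -4.8] ztop 117.8
side red n 313 z med 96.7
 rect c [528.  84.] size [28.1 96.8] ang 16.6 pca yaw 16.9
 tab n 75 box x [ 7.9 18.3 31.7] y [-8.4 -6.2 -1.9] ztop 116.5
scene red n 351 z med 98.3
 rect c [526.4  87.8] size [ 27.9 101.2] ang 15.3 pca yaw 16.4
 tab n 75 box x [ 9.7 20.8 32.2] y [-7.3 -2.4  0.4] ztop 117.9
```

View pics/w1.png

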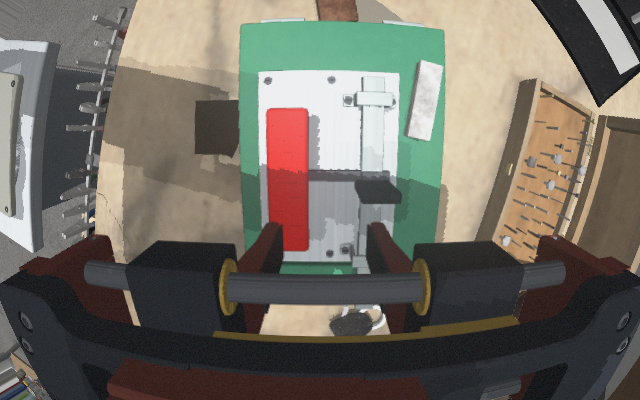

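View pics/s1.png

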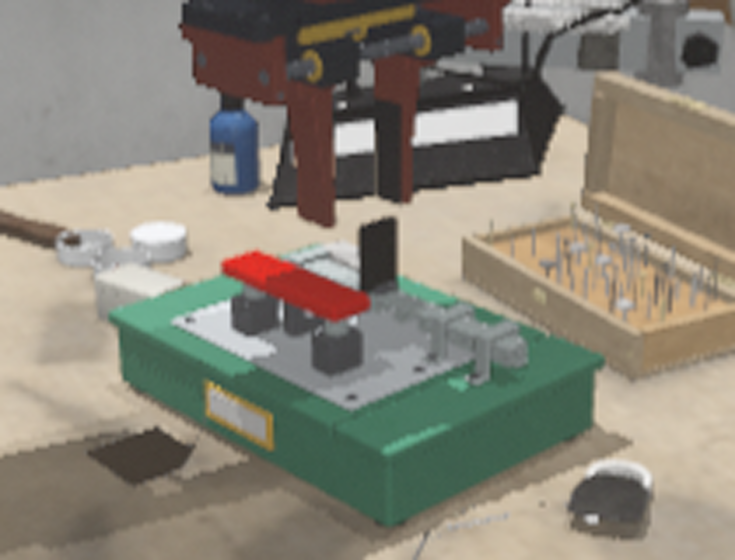

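The wrist view is aligned with the box: red pad at (288,180), tab at (378,188), fingertips near (265,240) and (378,240), on the -y side of the tab. The side view shows both fingers clear above the box. Next I'll correct the position by about 5 mm and descend.

send_rows(rows=[{"offset": [-0.005, 0.004, 0.004], "twist": [0, 0, 0]}, {"offset": [0, 0, 0.009], "twist": [0, 0, 0]}, {"offset": [0, 0, 0.009], "twist": [0, 0, 0]}, {"offset": [0, 0, 0.004], "twist": [0, 0, 0]}, {"offset": [0, 0, 0], "twist": [0, 0, 0]}])

```text
t: 2.7
ee_pos: [567.6, 63.9, 291.2]
orientation: [1.871, 2.515, 0.007]
ft_force: [-0.8, -0.1, 0.1]
width: 46.9
```

```bash
python3 -c "
from h import *
where()"
```

```text
t 2.7 tip box xy [ -7.5 -33.3] z 109.3 tool yaw 16.71 tilt [ 0.0082 -0.0007] F [-0.8 -0.1  0.1] w 46.9
```

send_rows(rows=[{"offset": [0.003, -0.001, 0.002], "twist": [0.5, 0, 0]}, {"offset": [0, 0, 0.003], "twist": [0, 0, 0]}, {"offset": [0, 0, 0.003], "twist": [0, 0, 0]}, {"offset": [0, 0, 0.003], "twist": [0, 0, 0]}, {"offset": [0, 0, 0.003], "twist": [0, 0, 0]}])

```text
t: 3.12
ee_pos: [565.5, 66.8, 275.7]
orientation: [1.874, 2.521, -0.007]
ft_force: [-1.4, -1.8, 3.9]
width: 47.1
```

Run:
```python
from h import *
where()
im,_=optics.get_image("side"); cv2.imwrite("pics/s2.png",cv2.resize(im[120:240,240:400],None,fx=4.5,fy=4.5,interpolation=cv2.INTER_CUBIC))
```

```text
t 3.12 tip box xy [-10.7 -30. ] z 93.7 tool yaw 16.73 tilt [-0.0022 -0.0038] F [-1.4 -1.8  3.9] w 47.1
```

View pics/s2.png

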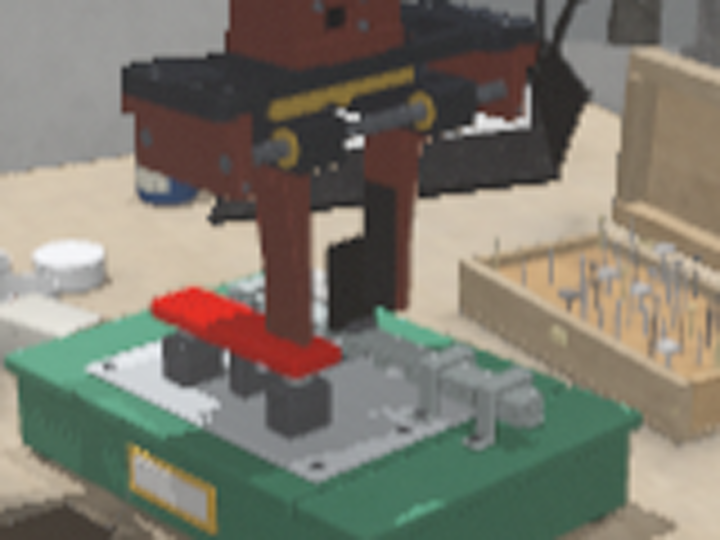

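The side view shows the left finger on the red pad, around (290,340), and the right finger on the -y side of the tab, around (390,310). The catch is partly pressed. I'll continue down to the stop.

send_rows(rows=[{"offset": [0, 0, 0.002], "twist": [0, 0, 0]}, {"offset": [0, 0, 0.002], "twist": [0, 0, 0]}, {"offset": [0, 0, 0.002], "twist": [0, 0, 0]}, {"offset": [0, 0, 0.002], "twist": [0, 0, 0]}, {"offset": [0, 0, 0.002], "twist": [0, 0, 0]}])

```text
t: 3.58
ee_pos: [565.9, 66.7, 271.8]
orientation: [1.874, 2.521, -0.008]
ft_force: [-7.2, -1.9, 23.4]
width: 47.2
```

```bash
python3 -c "
from h import *
where()"
```

```text
t 3.58 tip box xy [-10.3 -30.2] z 89.8 tool yaw 16.74 tilt [-0.0025 -0.0042] F [-7.2 -1.9 23.4] w 47.2
```

The catch is on its stop: tip at z 89.8 with 23 N. Now I'll push along +y, keeping a downward bias.

send_rows(rows=[{"offset": [0.004, 0, 0.0014], "twist": [0, 0, 0]}, {"offset": [0.004, 0, 0.0014], "twist": [0, 0, 0]}, {"offset": [0.004, 0, 0.0014], "twist": [0, 0, 0]}, {"offset": [0.004, 0, 0.0014], "twist": [0, 0, 0]}, {"offset": [0.004, 0, 0.0014], "twist": [0, 0, 0]}])

```text
t: 4.0
ee_pos: [563.7, 81.7, 272.3]
orientation: [1.857, 2.513, -0.007]
ft_force: [-0.6, -12.4, 14.8]
width: 46.9
```

```bash
python3 -c "
from h import *
where()"
```

```text
t 4.0 tip box xy [ -6.2 -17.7] z 90.3 tool yaw 17.07 tilt [ 0.0111 -0.0137] F [ -0.6 -12.4  14.8] w 46.9
```

send_rows(rows=[{"offset": [0.004, -0.001, 0.0017], "twist": [0.1, 0.2, 0]}, {"offset": [0.004, -0.001, 0.0017], "twist": [0.1, 0.2, 0]}, {"offset": [0.004, -0.001, 0.0017], "twist": [0.1, 0.2, 0]}, {"offset": [0.004, -0.001, 0.0017], "twist": [0.1, 0.2, 0]}, {"offset": [0.004, -0.001, 0.0017], "twist": [0.1, 0.2, 0]}])

```text
t: 4.42
ee_pos: [560.1, 92.4, 272.5]
orientation: [1.842, 2.514, 0.002]
ft_force: [1.8, -12.7, 14.7]
width: 47.2
```

```bash
python3 -c "
from h import *
where()"
```

```text
t 4.42 tip box xy [-4.9 -6.7] z 90.5 tool yaw 17.55 tilt [ 0.0206 -0.0132] F [  1.8 -12.7  14.7] w 47.2
```

send_rows(rows=[{"offset": [0.0045, -0.0012, 0.002], "twist": [0.25, 0.3, 0.2]}, {"offset": [0.0045, -0.0012, 0.002], "twist": [0.25, 0.3, 0.2]}, {"offset": [0.0045, -0.0012, 0.002], "twist": [0.25, 0.3, 0.2]}, {"offset": [0.0045, -0.0012, 0.002], "twist": [0.25, 0.3, 0.2]}, {"offset": [0.0045, -0.0012, 0.002], "twist": [0.25, 0.3, 0.2]}])

```text
t: 4.83
ee_pos: [556.5, 105.0, 272.5]
orientation: [1.858, 2.508, 0.009]
ft_force: [2.8, -14.2, 15.5]
width: 47.0
```

```bash
python3 -c "
from h import *
where()"
```

```text
t 4.83 tip box xy [-4.5  7.4] z 90.5 tool yaw 16.96 tilt [ 0.0197 -0.0072] F [  2.8 -14.2  15.5] w 47.0
```

send_rows(rows=[{"offset": [0.0045, -0.0015, 0.002], "twist": [0.35, 0.2, 0]}, {"offset": [0.0045, -0.0015, 0.002], "twist": [0.35, 0.2, 0]}, {"offset": [0.0045, -0.0015, 0.002], "twist": [0.35, 0.2, 0]}, {"offset": [0.0045, -0.0015, 0.002], "twist": [0.35, 0.2, 0]}, {"offset": [0.0045, -0.0015, 0.002], "twist": [0.35, 0.2, 0]}])

```text
t: 5.25
ee_pos: [553.1, 118.0, 272.5]
orientation: [1.851, 2.514, 0.005]
ft_force: [8.7, -33.9, 13.2]
width: 47.1
```

```bash
python3 -c "
from h import *
where()"
```

```text
t 5.25 tip box xy [-4.5 20.6] z 90.6 tool yaw 17.28 tilt [ 0.018  -0.0095] F [  8.7 -33.9  13.2] w 47.1
```

The push force jumped to 34 N at y = 20.6, where I expected about 21, so this looks like the end stop. I'll hold there with a gentler push and take a picture to confirm.

send_rows(rows=[{"offset": [0.003, 0, 0.002], "twist": [0.2, 0.1, 0]}, {"offset": [0.003, 0, 0.002], "twist": [0.2, 0.1, 0]}, {"offset": [0.003, 0, 0.002], "twist": [0.2, 0.1, 0]}, {"offset": [0.003, 0, 0.002], "twist": [0.2, 0.1, 0]}, {"offset": [0.002, 0, 0.002], "twist": [0.2, 0.1, 0]}])

```text
t: 5.67
ee_pos: [554.4, 119.9, 272.3]
orientation: [1.851, 2.508, -0.018]
ft_force: [-3.2, -10.5, 18.2]
width: 47.3
```

Run:
```python
from h import *
where()
for c in ("side","scene"):
    im,P=cloud(c); b,g,r=[im[...,k].astype(int) for k in range(3)]; cv2.imwrite(f"pics/{c}3.png",im)
    z=P[...,2]; Rb=np.array([[np.cos(YAW),-np.sin(YAW)],[np.sin(YAW),np.cos(YAW)]]); Q=(P[...,:2]-C)@Rb+[-40,0]
    m=(r>110)&(g<60)&(b<60)&(abs(Q[...,0]+40)<14)&(abs(Q[...,1])<50)&(z<105)&(z>80); print(c,"pad z",np.percentile(z[m],[10,50,80,90]).round(1),m.sum())
a=cv2.imread("pics/side3.png")[100:240,220:420]; b=cv2.imread("pics/scene3.png")[150:290,240:440]
cv2.imwrite("pics/b3.png",cv2.resize(np.hstack([a,b]),(800,280),interpolation=cv2.INTER_CUBIC))
```

```text
t 5.67 tip box xy [-4.3 19.8] z 90.4 tool yaw 17.14 tilt [ 0.0132 -0.0237] F [ -3.2 -10.5  18.2] w 47.3
side pad z [83.7 88.4 89.4 89.8] 352
scene pad z [88.3 90.4 91.3 91.8] 305
```

View pics/b3.png

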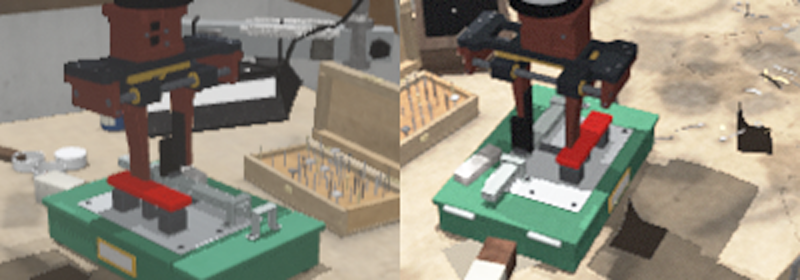

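The views show the pad flat and down with one finger on it, and the tab now close to the y = +58 strap. I'll give one more firm push with the tilt corrected, and measure the tab before letting the catch up.

send_rows(rows=[{"offset": [0.003, 0, 0.002], "twist": [0.2, 0.5, 0]}, {"offset": [0.003, 0, 0.002], "twist": [0.2, 0.5, 0]}, {"offset": [0.004, 0, 0.002], "twist": [0.2, 0.4, 0]}, {"offset": [0.005, 0, 0.002], "twist": [0.2, 0.3, 0]}, {"offset": [0.005, 0, 0.002], "twist": [0.2, 0.3, 0]}])

```text
t: 6.18
ee_pos: [555.8, 120.8, 272.5]
orientation: [1.855, 2.513, -0.026]
ft_force: [1.5, -34.0, 19.1]
width: 46.7
```

```bash
cat >> h.py <<'E'
def tab():
    Rb=np.array([[np.cos(YAW),-np.sin(YAW)],[np.sin(YAW),np.cos(YAW)]])
    for c in ("side","scene"):
        im,P=cloud(c); Q=(P[...,:2]-C)@Rb+[-40,0]; z=P[...,2]; r=im[...,2].astype(int)
        m=(abs(Q[...,0]-20)<16)&(Q[...,1]>-20)&(Q[...,1]<50)&(z>88)&(z<121)&(im.max(-1)<75)&(r-im[...,0]<20)
        k=Q[m]; print(c,"dark n",m.sum(),"x",np.percentile(k[:,0],[5,50,95]).round(1),"y",np.percentile(k[:,1],[5,25,50,75,95]).round(1))
        p=nets.spot_point(c,"bolt_tab")
        if p: print("  net",round(p[0]["conf"],2),((px2w(c,p[0]["position"],z=100)[:2]-C)@Rb+[-40,0]).round(1))
E
python3 - <<'E'
from h import *
where(); tab()
E
```

```text
t 6.18 tip box xy [-4.2 20.5] z 90.6 tool yaw 17.14 tilt [ 0.0048 -0.0244] F [  1.5 -34.   19.1] w 46.7
side dark n 180 x [ 8.  18.3 20.9] y [11.8 19.9 29.6 32.3 35.1]
  net 0.72 [13.2 32.1]
scene dark n 154 x [ 8.1 18.8 30.2] y [17.7 37.7 39.1 40.1 41.9]
  net 0.88 [18.4 36.3]
```

The stop is confirmed: the tip halted at the same place again (20.5, at 34 N) and the tab measures y ≈ 35. Now I'll lift straight off.

send_rows(rows=[{"offset": [-0.001, 0, -0.015], "twist": [0, 0, 0]}, {"offset": [-0.001, 0, -0.02], "twist": [0, 0, 0]}, {"offset": [-0.001, 0, -0.025], "twist": [0, 0, 0]}, {"offset": [0, 0, -0.03], "twist": [0, 0, 0]}, {"offset": [0, 0, -0.03], "twist": [0, 0, 0]}])

```text
t: 6.8
ee_pos: [555.3, 116.1, 390.7]
orientation: [1.865, 2.512, -0.04]
ft_force: [0.6, -0.5, -0.0]
width: 46.9
```

send_rows(rows=[{"offset": [-0.02, 0, -0.02], "twist": [0, 0, 0]}, {"offset": [-0.03, 0, -0.01], "twist": [0, 0, 0]}, {"offset": [-0.03, 0, 0], "twist": [0, 0, 0]}, {"offset": [-0.02, 0, 0], "twist": [0, 0, 0]}, {"offset": [0, 0, 0], "twist": [0, 0, 0]}])

```text
t: 7.22
ee_pos: [586.6, 19.5, 433.4]
orientation: [1.854, 2.506, -0.023]
ft_force: [-0.0, 0.2, -0.3]
width: 47.0
```

Run:
```python
from h import *
where(); tab()
for c in ("side","scene","wrist"): measure(c)
im,_=optics.get_image("wrist"); cv2.imwrite("pics/w4.png",im)
```

```text
t 7.22 tip box xy [ -2.9 -85.9] z 251.4 tool yaw 17.02 tilt [ 0.011  -0.0261] F [-0.   0.2 -0.3] w 47.0
side dark n 133 x [ 7.2 16.5 29. ] y [30.  30.8 31.9 32.8 35.6]
  net 0.9 [ 9.4 30.8]
scene dark n 129 x [ 7.7 17.2 28.5] y [35.4 38.4 39.5 40.7 41.9]
  net 0.94 [10.2 43.5]
side red n 336 z med 96.7
 rect c [528.   84.8] size [28.4 97.8] ang 16.4 pca yaw 16.7
 tab n 67 box x [ 8.  17.5 29.4] y [30.9 33.4 37.9] ztop 115.8
scene red n 358 z med 98.3
 rect c [526.5  88.9] size [27.6 98.4] ang 16.2 pca yaw 16.5
 tab n 82 box x [ 8.5 20.  31.8] y [30.9 36.6 39.3] ztop 118.2
wrist red n 1160 z med 97.9
 rect c [528.7  86.6] size [26.9 97. ] ang 16.6 pca yaw 15.2
 tab n 246 box x [ 6.9 18.4 29.7] y [32.5 35.2 39.6] ztop 118.1
```

View pics/w4.png

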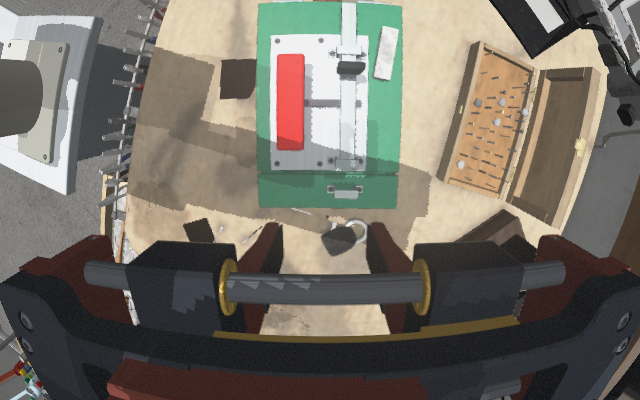

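The wrist view shows the bolt out of the keeper, whose strap is empty at (345,190). The tab is at (350,68), by the +y strap. The pad is back up at z ≈ 98, meaning the tooth is in its notch. The steel bar is still at (386,52), the loupe has not moved, and the hand is clear.

```bash
python3 -c "
from h import *
where(); ctrl.close_job()"
```

```text
t 7.62 tip box xy [ -3.5 -81.9] z 250.3 tool yaw 17.23 tilt [ 0.0079 -0.0254] F [ 0.2  1.2 -1.1] w 47.0
the job is handed in; nothing more can be done
```

The green stock box is unbolted and the job is handed in, at 7.6 s of the 38 s allowed. With the fingers set across the bolt, one fingertip pressed the red catch down to its stop. The other pushed the black tab until it hit the bolt's end stop, and then I lifted the hand straight off.

- **Catch while pushing:** the fingertips read 90 to 91 mm above the bench at every reading during the push, against 90 mm for fully down. They kept pressing with 13 to 19 N, more than the 5.6 N needed.
- **Bolt drawn:** it came up against the stop twice at the same place, with about 34 N on the tool. After release the tab measured at about y = +35 mm in all three cameras (33 to 37), and the keeper strap was empty in the wrist picture.
- **Catch after release:** the pad is back up at about 98 mm (97 to 98 across cameras), so its tooth is in the open notch.
- **Hand and loose things:** the hand is about 150 mm above the pad, with the force on it near zero. The steel bar and loupe look unmoved in the last wrist picture. The polishing bar is outside that picture, but the hand never went near it.

**Disagreements:** the trained network's tab position was off in the last check (x about 10, y 31 to 44 mm), so I relied on the depth measurements. The tool also tilted by up to about 1.5 degrees during the push, with no effect on the result.

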